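# Let a ladder's levelling leg out by one hole

## Task

The ladder on the bench has a sliding levelling leg on its near side, locked by a spring plunger with a black knob. Pull the knob up, slide the leg out by one hole so that it gets longer, and let the pin go fully home in that next hole. Finish while still holding the knob, keeping the pin fully home so that I can fit the safety clip, and leave the jar, push block, tape measure and wrench lying where they are.

Things in the scene. Friction and masses are not known exactly. Their poses are not given: they have to be found in the camera images.
- ladder: Fibreglass ladder (414 mm wide) lying flat, too heavy to shift. Origin on the bench top straight below the knob's starting place; z up, y along the ladder away from its foot end, x across from the leg to the far stile. The near stile, 76 mm high, spans x 38 to 68 mm. The levelling leg lies along y at x = 0: its fixed inner tube (36 mm square) has index holes 40 mm apart along its top.
- leg (a joint): Sliding leg: aluminium square sleeve, 46 mm wide, top face 73 mm above the bench, over the inner tube, with a rubber shoe at its outer end. In m: 0 in the hole it is locked in at the start, growing as the leg gets longer (towards the ladder's -y); the next hole out is at 0.040. Travel -0.045 to 0.085. It drags with about 3 N and stays where left. It carries the plunger.
- knob: Black cylindrical knob of the lock plunger, 26 mm diameter, 24 mm high, upright over the sleeve, 37 mm from its inner end. Origin at the knob's centre, half-way up: 120 mm above the bench with the pin home. Below it a 10 mm stem enters a 21 mm steel barrel whose top is 92 mm above the bench. It moves with the leg and lifts, but does not turn.
- lock_pin (a joint): Lift of the plunger (knob and 10 mm pin) in m: 0 fully home, at most 0.015. The round-ended pin reaches 10 mm into its 13 mm hole: the leg slides freely only while it is lifted more than 10 mm. A spring pushes it down with 5 N at home, 9 N fully lifted; let go between holes it rests on the tube at 0.010, and over a hole it snaps home.
- screw_jar: Bystander: clear jar with a steel lid, 68 mm diameter, 85 mm high, standing between the ladder's stiles; origin at the centre of its underside.
- push_block: Bystander: wooden push block with a handle, 90 x 200 mm, 74 mm high, lying beyond the foot end of the leg; origin at the centre of its underside.
- tape_measure: Bystander: tape measure standing on edge, 45 x 72 mm, 66 mm high, on the robot's side of the leg; origin at the centre of its underside.
- wrench: Bystander: 180 mm steel wrench lying flat on the robot's side of the leg; origin at the centre of its underside.

How it is judged (in metres and radians):
On the way, in this order (a step that is already met when the one before it is completed fails the run):
1. the plunger is pulled clear of the hole it starts in (value of joint lock_pin above 0.0095 m and value of joint leg below 0.015 m), for 0.05 s.
2. the leg is one hole longer with the pin home in that hole (value of joint lock_pin below 0.002 m and value of joint leg between 0.036 and 0.044 m), for 0.2 s.
At the end, for the whole second after the job is handed in: The leg stands in the next hole out (40 mm longer, within 4 mm), the pin is home within 2 mm, and the fingers are still on the knob and holding it (more than 2 N on it, the knob within 40 mm of the point between the pads) (all of step 2 and contact force between the fingers and knob above 2 N and distance between the grasp point and knob below 0.04 m); the arm keeps its last pose, push and grip.
It fails at once if a bystander (jar, push block, tape measure, wrench) was pushed more than 30 mm or knocked over (distance of any of screw_jar, push_block, tape_measure, wrench from where it was at the start of the episode above 0.03 m or angle between any of screw_jar, tape_measure's own z axis and vertical above 0.6 rad).
It also fails if it takes over 38 s, if anything falls off the work surface, if the arm or the gripper's body presses on something with over 40 N, if the wrist force passes 120 N, or if a joint passes its speed limit or range.

## Robot

A 6-joint arm with a two-finger parallel gripper is mounted at the origin on the work surface. World frame = base frame: x ahead of the robot, y to its left, z up, the work surface at z = 0. Lengths are in mm, angles in rad, forces in N, time in s.
With the tool pointing down it reaches from about 350 to 975 mm from the base axis. Payload 7.1 kg.
Tool frame: the origin (TCP) lies on the mounting face of the last link; the fingertips stand 182 mm ahead of it and the grasp point (between the pads) lies 163 mm ahead of it (ctrl.tip_reach is the distance from the TCP to the fingertips, in mm); z points along the fingers, y is the direction in which the jaws open and shut (so a half turn about z gives the same grasp; the last joint's range is limited). The gripper opens to 88 mm and grips with 3 to 60 N. Pads are 20 mm wide; open, the fingers measure 115 mm over their backs; the gripper's body (75 mm by 178 mm) begins 61 mm behind the grasp point.
Start: joints at [-1.148, 0.423, 1.63, -0, 1.089, -0.019], TCP at [267.245, -564.966, 404.675] pointing down, gripper open.
Joint ranges: [-3, 3], [-0.9, 2.11], [0.09, 2.58], [-1.31, 4.45], [0.11, 2.69], [-2.54, 2.54]. Speed limits (rad/s): [2.39, 2.39, 3.01, 3.14, 3.14, 3.14].

## Interface

Orientations are given as a rotation vector (axis times angle).
In Python, from workcell import ctrl gives the robot as it stands.
- The arm moves only by the tool jog_arm, never from a script. Its argument "steps" is a list that holds one entry, the list of rows, each a list of 7 numbers: the shift along the tool's x, y, z in m, then the turn, a rotation vector about the tool's x, y, z in degrees, then the gripper's target within -1 to 1 (shut at 1, half-way at 0, fully open at -1). A call has 1 to 20 rows; each row shifts and turns the commanded pose from where the row before left it, along the tool's axes as they then stand; what a row does not reach is not made up. A row lasts 1/12 s, in which the tool goes at most 41.7 mm and 7.16 degrees, less where a joint would pass 70% of its speed; a pose out of reach is approached as far as the arm can. A call is refused whole if a number of a shift passes 0.0417 or a number of a turn 7.16, either way. A call with a gripper value outside its range is refused whole. The fingers move at their own pace and stop on an object; the grip force is fixed at half the most. Time passes only in rows, so rows that do not move let the fingers close. It gives the time, the measured TCP pose, the force and the opening at its end, in the units of the state.
- ctrl.get_obs(): the state, without advancing time (a new reading comes with each control period).
- ctrl.get_image(name): name is "scene" or "top" or "wrist"; returns the picture (420x560x3 uint8, red, green, blue); there is no depth.
- ctrl.camera_info(name): a dict with "fx", "fy", "cx", "cy" (pixels), "origin" and "attitude" of the camera in the world; the wrist camera has in their place "T_tool_cam" (4x4, takes a point from camera to tool coordinates, whose origin is the TCP and whose axes are the flange's). Camera axes: x right, y down, z forward; pixel columns grow to the right and rows downward; lengths in mm; the calibration is good to about 2 mm. A picture is of the moment at which its call begins: read the wrist's pose just before it. camera_info takes no time and is no camera call.
- ctrl.close_job(): hands the job in, once; it reports no verdict.
Trained networks look in the newest picture that a camera, given by its name, has taken for a name from the list of things; names that differ only in an ending like _2 or _b are one class to them, and where a whole thing is asked for, a point or a joint stands for the part that bears it (a point fixed in the world has none). Each returns a list of dicts, best first, with "p" (0 to 1); they miss things now and then, are a little off and sometimes report something else, mostly with a low value. They report only what shows in the picture. A call takes as long as a camera call.
- ctrl.look_for(thing, camera): "bbox" ([left, top, right, bottom] in pixels, round what is visible of it).
- ctrl.trace(thing, camera): "pixels" (420x560 bool, what is visible of it) and "bbox" ([left, top, right, bottom] in pixels, round what is visible of it).
- ctrl.landmark_of(thing, camera): "uv" ([column, row] in pixels: a listed point, or the origin of a listed thing).
The state is a dict: "t": time; "qpos": joint angles; "qvel": joint speeds; "joint_torque": joint torques, N m; "ee_pos": TCP position; "orientation": TCP orientation; "ft_force": force on the tool from outside, world axes, zero at the start; "moment": the same for the moment, N m; "width": finger opening in mm.
Only numpy, scipy, OpenCV 4.12 (cv2) and the standard library are available. Lean on these libraries where they do the work, as an engineer would, in place of code of your own. Each camera call takes 0.05 s, during which the arm holds its last target.

## Working session

There is one attempt and no reset: what is moved stays moved. The work goes in short steps, Python scripts to look and compute and a tool call to move; the robot and the scene stay as the last step left them, time stands still between calls to the robot, and variables do not carry over. Pictures are saved under pics/ and viewed, and the job is handed in when it is done.

Besides the shell and the picture viewer there is one more tool, called after ">>>" as a command line: name --argument value ..., lists and objects as JSON in quotes. jog_arm: Moves the arm, as the interface text tells. Its arguments: {"type":"object","properties":{"steps":{"type":"array"}},"required":["steps"]}

```bash
mkdir -p pics; python3 - <<'E'
from workcell import ctrl
import cv2, numpy as np
o=ctrl.get_obs(); print({k:np.round(v,3) for k,v in o.items()})
for n in ["scene","top"]:
    im=ctrl.get_image(n); cv2.imwrite(f"pics/{n}0.png",im[:,:,::-1])
    print(n,ctrl.camera_info(n))
    for th in ["knob","leg","ladder","screw_jar","push_block","tape_measure","wrench"]:
        print(th,[(np.round(d["uv"],1),round(d["p"],2)) for d in ctrl.landmark_of(th,n)][:2])
print(ctrl.camera_info("wrist"), ctrl.get_obs()["t"])
E
```

```text
{'t': np.float64(0.0), 'qpos': array([-1.148,  0.424,  1.631,  0.   ,  1.089, -0.019]), 'qvel': array([ 0.001, -0.001,  0.001, -0.002,  0.   ,  0.   ]), 'joint_torque': array([ 1.0000e-03, -5.4462e+01, -2.7366e+01,  6.4000e-02,  2.3000e-02,
       -0.0000e+00]), 'ee_pos': array([ 267.122, -564.721,  403.917]), 'orientation': array([-3.064, -0.688,  0.   ]), 'ft_force': array([ 0.033, -0.226, -0.501]), 'moment': array([ 0.024, -0.054, -0.064]), 'width': np.float64(88.211)}
scene {'fx': 537.3632614485788, 'fy': 537.3632614485788, 'cx': 283.83865344429455, 'cy': 212.30176075882508, 'origin': array([1041.19581521, -510.63259879, 1368.71528552]), 'attitude': array([-2.46297483, -0.96484317,  0.25453002])}
knob [(array([264.3, 205.3]), 0.66)]Traceback (most recent call last):
  File "<stdin>", line 8, in <module>
ValueError: it knows: knob, ladder, push_block, screw_jar, tape_measure, wrench
```

```bash
cat > h.py <<'E'
from workcell import ctrl
import cv2, numpy as np
from scipy.spatial.transform import Rotation as R
def cam(n):
    i=ctrl.camera_info(n)
    K=(i["fx"],i["fy"],i["cx"],i["cy"])
    if "origin" in i: return K,np.array(i["origin"]),R.from_rotvec(i["attitude"]).as_matrix()
    o=ctrl.get_obs(); T=np.eye(4);T[:3,:3]=R.from_rotvec(o["orientation"]).as_matrix();T[:3,3]=o["ee_pos"]
    T=T@np.array(i["T_tool_cam"]); return K,T[:3,3],T[:3,:3]
def ray(c,uv):
    K,o,A=c; d=A@np.array([(uv[0]-K[2])/K[0],(uv[1]-K[3])/K[1],1]); return o,d/np.linalg.norm(d)
def atz(c,uv,z):
    o,d=ray(c,uv); return o+d*(z-o[2])/d[2]
def proj(c,P):
    K,o,A=c; p=A.T@(np.array(P,float)-o); return np.array([K[0]*p[0]/p[2]+K[2],K[1]*p[1]/p[2]+K[3]])
E
python3 - <<'E'
from h import *
Z=dict(knob=120,ladder=0,screw_jar=0,push_block=0,tape_measure=0,wrench=0)
for n in ["scene","top"]:
    im=ctrl.get_image(n); cv2.imwrite(f"pics/{n}0.png",im[:,:,::-1])
    c=cam(n); print(n,c[1])
    for th in Z:
        print(th,[(np.round(d["uv"],1),round(d["p"],2),np.round(atz(c,d["uv"],Z[th]),1)) for d in ctrl.landmark_of(th,n)][:2])
print(ctrl.camera_info("wrist"), ctrl.get_obs()["t"])
E
```

```text
scene [1041.19581521 -510.63259879 1368.71528552]
knob [(array([266.4, 205.1]), 0.41, array([5.075e+02, 3.000e-01, 1.200e+02]))]
ladder [(array([263.9, 223.5]), 0.89, array([ 4.937e+02, -4.000e-01,  0.000e+00]))]
screw_jar [(array([332.4, 240.3]), 0.92, array([674.7,  93. ,  -0. ]))]
push_block [(array([140.9, 288. ]), 0.77, array([ 386.8, -371.2,    0. ]))]
tape_measure [(array([272. , 182.2]), 0.78, array([413. , 119.2,  -0. ]))]
wrench []
top [ 426.5247956    30.84072082 1173.96816698]
knob [(array([289.5, 226.9]), 0.46, array([505.5,   1.5, 120. ]))]
ladder [(array([290.8, 229.1]), 0.62, array([508.7,  -5.2,   0. ])), (array([339.6, 278.4]), 0.54, array([ 379.1, -129.9,    0. ]))]
screw_jar [(array([254.8, 168.4]), 0.78, array([671.8,  88.4,   0. ]))]
push_block [(array([431.4, 279.4]), 0.97, array([ 374.1, -367.3,    0. ]))]
tape_measure [(array([237.7, 265.6]), 0.81, array([414.9, 134.6,   0. ])), (array([253.9, 166. ]), 0.56, array([678.3,  90.7,   0. ]))]
wrench [(array([338.4, 277.1]), 0.97, array([ 382.5, -126.8,    0. ]))]
{'fx': 312.4528749977607, 'fy': 312.4528749977607, 'cx': 280.99293973918117, 'cy': 215.63328820696577, 'T_tool_cam': array([[-2.77703921e-04, -9.69524949e-01, -2.44992441e-01,
         6.60970707e+01],
       [ 9.99999918e-01, -3.41226558e-04,  2.16838374e-04,
         5.41965441e-02],
       [-2.93828141e-04, -2.44992361e-01,  9.69524964e-01,
         1.94804857e+01],
       [ 0.00000000e+00,  0.00000000e+00,  0.00000000e+00,
         1.00000000e+00]])} 0.8
```

```bash
ls pics
```

```text
scene0.png
top0.png
```

View pics/scene0.png

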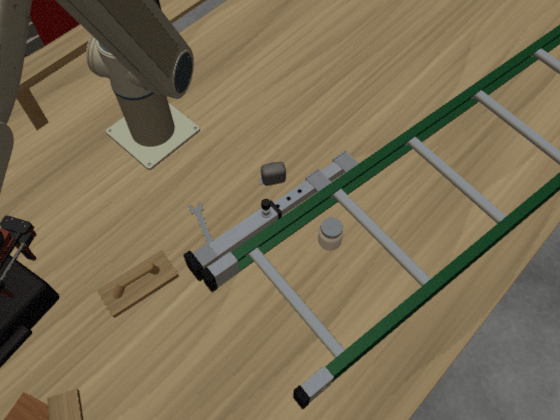

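View pics/top0.png

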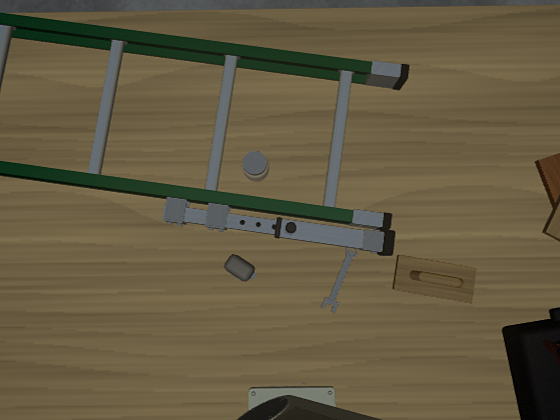

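The scene view shows the knob at about (266,205), and the top view shows it at about (290,228). The foot end and push block are to the right in the top view. The tape is at (240,267) and the wrench runs from (350,250) to (330,305). Next I'll measure the leg direction and triangulate the knob.

```bash
python3 - <<'E'
from h import *
rays=[]
for n in ["scene","top"]:
    im=ctrl.get_image(n); c=cam(n)
    for th in ["knob","push_block"]:
        t=ctrl.trace(th,n)
        for d in t[:2]: 
            v,u=np.nonzero(d["pixels"]); print(n,th,round(d["p"],2),np.round(d["bbox"]),len(u),u.mean(),v.mean(),np.round(atz(c,(u.mean(),v.mean()),120 if th=="knob" else 20),1))
        if th=="knob": v,u=np.nonzero(t[0]["pixels"]); rays.append(ray(c,(u.mean(),v.mean())))
(o1,d1),(o2,d2)=rays
s=np.linalg.lstsq(np.c_[d1,-d2],o2-o1,rcond=None)[0]; print("tri",o1+s[0]*d1,o2+s[1]*d2)
im=ctrl.get_image("top"); cv2.imwrite("pics/topz.png",cv2.resize(im[180:310,160:490],None,fx=2.4,fy=2.4,interpolation=cv2.INTER_CUBIC)[:,:,::-1])
c=cam("top")
g=cv2.cvtColor(im,cv2.COLOR_RGB2HSV); m=((g[...,0]>45)&(g[...,0]<80)&(g[...,1]>120)).astype(np.uint8)
m[195:,:]=m[195:,:]; 
k,l,st,ce=cv2.connectedComponentsWithStats(m)
for i in np.argsort(-st[1:,4])[:3]+1:
    v,u=np.nonzero(l==i); f=cv2.fitLine(np.c_[u,v].astype(np.float32),cv2.DIST_L2,0,.01,.01).ravel()
    a=atz(c,f[2:]-f[:2]*80,76);b=atz(c,f[2:]+f[:2]*80,76); e=(b-a)/np.linalg.norm(b-a); print(st[i],f,np.round(e,4),np.round((a+b)/2,1))
print(ctrl.get_obs()["t"])
E
```

```text
scene knob 0.59 [260. 201. 269. 212.] 76 265.10526315789474 203.85526315789474 [502.2   0.7 120. ]
scene push_block 0.59 [100. 255. 178. 318.] 2484 136.92471819645732 283.59943639291464 [ 378.8 -372.4   20. ]
top knob 0.4 [285. 222. 296. 232.] 85 291.25882352941176 226.6 [506.2  -2.7 120. ]
top push_block 0.97 [392. 256. 483. 303.] 2942 434.4476546566961 278.5271923861319 [ 377.1 -368.3   20. ]
tri [505.55605928  -2.43287914 127.72445417] [505.57538407  -2.4106691  127.72520841]
[   0   13  372   60 5723] [9.93392766e-01 1.14764206e-01 1.52975540e+02 4.20057678e+01] [-0.1338 -0.991   0.    ] [989.7 345.4  76. ]
[   0  161  324   47 2101] [9.9343055e-01 1.1443679e-01 8.6519279e+01 1.7857115e+02] [-0.127  -0.9919  0.    ] [635.4 505.3  76. ]
[237  59 102  21 678] [9.9097693e-01 1.3403249e-01 2.8583038e+02 6.8548676e+01] [-0.1533 -0.9882  0.    ] [913.8   4.7  76. ]
1.15
```

View pics/topz.png

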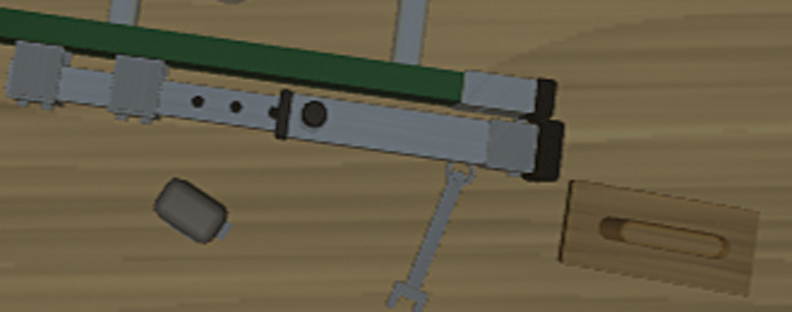

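>>> jog_arm --steps '[[[0,0,0,0,0,6.6,-1],[0,0,0,0,0,6.6,-1],[0,0,0,0,0,6.6,-1],[0,0,0,0,0,6.6,-1],[0,0,0,0,0,6.4,-1],[0,0,0,0,0,0,-1]]]'

```text
t: 1.65
ee_pos: [267.2, -565.0, 404.7]
orientation: [3.134, -0.211, -0.0]
ft_force: [-0.3, 0.4, 0.1]
width: 87.9
```

```bash
cat > g.py <<'E'
from h import *
def to(P):
    o=ctrl.get_obs(); A=R.from_rotvec(o["orientation"]).as_matrix()
    print("t",o["t"],"pos",o["ee_pos"].round(1),"w",round(float(o["width"]),1),"F",o["ft_force"].round(1))
    print("axes x,y:",A[:,0].round(3),A[:,1].round(3),A[:,2].round(3), "q",o["qpos"].round(2)); print("shift tool",(A.T@(np.array(P)-o["ee_pos"])).round(1))
E
python3 -c "
from g import *
to([505.5,-2,360])"
```

```text
t 1.65 pos [ 267.2 -565.   404.7] w 87.9 F [-0.3  0.4  0.1]
axes x,y: [ 0.991 -0.134 -0.   ] [-0.134 -0.991  0.   ] [-0. -0. -1.] q [-1.15  0.42  1.63 -0.    1.09  0.56]
shift tool [ 160.5 -589.9   44.7]
```

>>> jog_arm --steps '[[[0.01,-0.0369,0,0,0,0,-1],[0.01,-0.0369,0,0,0,0,-1],[0.01,-0.0369,0,0,0,0,-1],[0.01,-0.0369,0,0,0,0,-1],[0.01,-0.0369,0,0,0,0,-1],[0.01,-0.0369,0,0,0,0,-1],[0.01,-0.0369,0,0,0,0,-1],[0.01,-0.0369,0,0,0,0,-1],[0.01,-0.0369,0,0,0,0,-1],[0.01,-0.0369,0,0,0,0,-1],[0.01,-0.0369,0,0,0,0,-1],[0.01,-0.0369,0,0,0,0,-1],[0.01,-0.0369,0,0,0,0,-1],[0.01,-0.0369,0,0,0,0,-1],[0.01,-0.0369,0,0,0,0,-1],[0.01,-0.0369,0,0,0,0,-1],[0,0,0.02,0,0,0,-1],[0,0,0.02,0,0,0,-1],[0,0,0,0,0,0,-1]]]'

```text
t: 3.23
ee_pos: [501.7, 0.5, 361.9]
orientation: [3.135, -0.197, -0.008]
ft_force: [-2.0, -0.9, 0.2]
width: 87.8
```

```bash
python3 - <<'E'
from g import *
to([505.5,-2,283])
c=cam("wrist"); im=ctrl.get_image("wrist").copy()
for th in ["knob"]:
    for d in ctrl.landmark_of(th,"wrist")[:2]: print(th,d["p"],d["uv"],atz(c,d["uv"],120))
    for d in ctrl.trace(th,"wrist")[:2]:
        v,u=np.nonzero(d["pixels"]); print(d["p"],d["bbox"],len(u),u.mean(),v.mean(),atz(c,(u.mean(),v.mean()),120)); im[d["pixels"]]=im[d["pixels"]]//2+np.array([127,0,0],np.uint8)
for P in ([505.5,-2,132],[505.5,-2,108]): print(proj(c,P))
cv2.imwrite("pics/w1.png",im[:,:,::-1])
E
```

```text
t 3.2333 pos [5.017e+02 5.000e-01 3.619e+02] w 87.8 F [-2.  -0.9  0.2]
axes x,y: [ 0.992 -0.125 -0.005] [-0.125 -0.992  0.001] [-0.005  0.    -1.   ] q [-0.02  0.3   1.93 -0.    0.91  1.67]
shift tool [ 4.5  2.  78.8]
knob 0.87 [282.7, 225.2] [502.98845144  -1.41530443 120.        ]
0.98 [264.3, 205.5, 302.2, 246.2] 1108 282.3158844765343 226.3664259927798 [502.13190223  -1.02162881 120.        ]
[283.18003552 226.47378425]
[282.95972785 217.68909268]
```

View pics/w1.png

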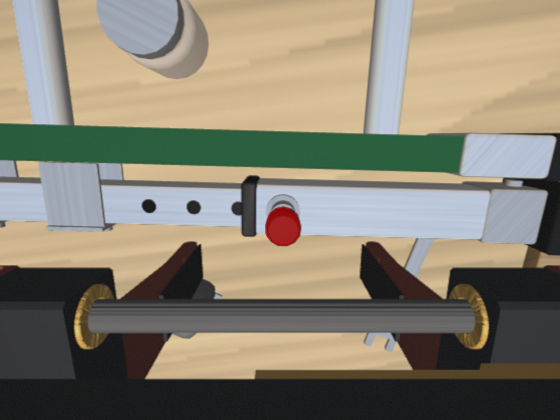

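>>> jog_arm --steps '[[[0,0,0.02,0,0,0,-1],[0,0,0,0,0,0,-1],[0,0,0,0,0,0,-1],[0,0,0,0,0,0,-1]]]'

```text
t: 3.72
ee_pos: [503.1, -0.8, 345.8]
orientation: [-3.135, 0.206, -0.002]
ft_force: [-0.5, 0.3, 0.3]
width: 87.7
```

```bash
python3 - <<'E'
from g import *
to([505,-2,283])
c=cam("wrist"); im=ctrl.get_image("wrist").copy()
for th in ["knob"]:
    for d in ctrl.landmark_of(th,"wrist")[:2]: print(th,d["p"],d["uv"],atz(c,d["uv"],120))
    for d in ctrl.trace(th,"wrist")[:2]:
        v,u=np.nonzero(d["pixels"]); print(d["p"],d["bbox"],len(u),u.mean(),v.mean(),atz(c,(u.mean(),v.mean()),122))
        best=None
        from scipy.optimize import minimize
        def cost(q):
            pts=[proj(c,[q[0]+13*np.cos(a),q[1]+13*np.sin(a),z]) for a in np.linspace(0,6.28,40) for z in (108,132)]
            h=cv2.convexHull(np.array(pts,np.float32)); mk=np.zeros((420,560),np.uint8); cv2.fillPoly(mk,[np.int32(np.round(h*16))],1,shift=4)
            return np.sum((mk>0)!=d["pixels"])
        r=minimize(cost,[504,-1.5],method="Nelder-Mead",options=dict(initial_simplex=[[504,-1.5],[509,-1.5],[504,3.5]])); print("fit",r.x,r.fun)
cv2.imwrite("pics/w2.png",im[:,:,::-1])
# leg direction: hole centres
g=cv2.cvtColor(im,cv2.COLOR_RGB2HSV); m=((g[...,0]>45)&(g[...,0]<80)&(g[...,1]>120)).astype(np.uint8)
cols=range(20,440,30); P=[]
for u in cols:
    v=np.nonzero(m[:,u])[0]
    if len(v): P.append(atz(c,(u,v.min()),76)[:2])
P=np.array(P); f=cv2.fitLine(P.astype(np.float32),cv2.DIST_HUBER,0,.01,.01).ravel(); print("stile far edge",f)
E
```

```text
t 3.7167 pos [503.1  -0.8 345.8] w 87.7 F [-0.5  0.3  0.3]
axes x,y: [ 0.991 -0.131  0.001] [-0.131 -0.991 -0.   ] [ 0.001 -0.    -1.   ] q [-0.03  0.33  1.94  0.    0.87  1.68]
shift tool [ 1.9  0.9 62.8]
knob 0.63 [281.9, 238.1] [501.30839572  -1.57067946 120.        ]
0.75 [261.8, 214.5, 302.4, 255.6] 1250 280.6968 236.808 [502.99302951  -0.95415918 122.        ]
fit [ 5.02940430e+02 -2.52441406e-01] 272.0
stile far edge [1.5195765e-01 9.8838699e-01 5.7700043e+02 4.0598915e+01]
```

View pics/w2.png

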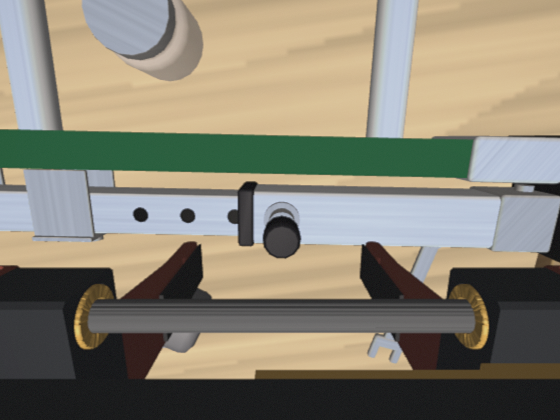

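>>> jog_arm --steps '[[[0,0,0.012,0,0,1,-1],[0,0,0.012,0,0,0,-1],[0,0,0.012,0,0,0,-1],[0,0,0.012,0,0,0,-1],[0,0,0.012,0,0,0,-1],[0,0,0.002,0,0,0,-1],[0,0,0,0,0,0,-1],[0,0,0,0,0,0,-1],[0,0,0,0,0,0,-1],[0,0,0,0,0,0,-1]]]'

```text
t: 4.7
ee_pos: [503.1, -0.5, 283.5]
orientation: [-3.133, 0.233, -0.002]
ft_force: [0.3, -0.3, 0.1]
width: 87.7
```

```bash
python3 - <<'E'
from g import *
to([503.5,-1.2,283])
for n in ("wrist","scene"):
    im=ctrl.get_image(n)
    if n=="scene": im=cv2.resize(im[140:270,190:360],None,fx=4,fy=4)
    cv2.imwrite(f"pics/{n}3.png",im[:,:,::-1])
    c=cam(n); 
    for d in ctrl.landmark_of("knob",n)[:2]: print(d["p"],d["uv"],atz(c,d["uv"],120))
E
```

```text
t 4.7 pos [ 5.031e+02 -5.000e-01  2.835e+02] w 87.7 F [ 0.3 -0.3  0.1]
axes x,y: [ 0.989 -0.148  0.001] [-0.148 -0.989 -0.   ] [ 0.001 -0.    -1.   ] q [-0.02  0.43  1.98 -0.    0.73  1.69]
shift tool [0.5 0.7 0.5]
0.77 [282.7, 274.4] [502.75761529  -1.6136619  120.        ]
0.44 [264.1, 204.2] [500.97927092  -1.89710716 120.        ]
```

View pics/wrist3.png

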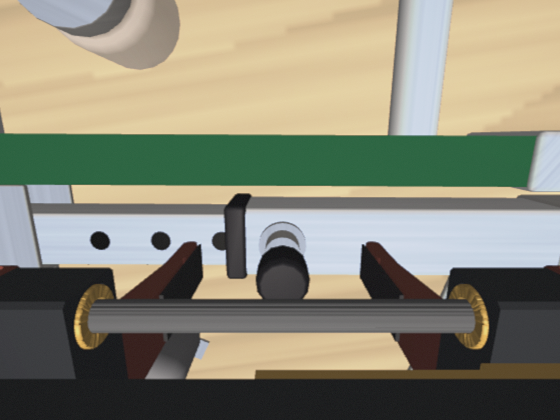

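View pics/scene3.png

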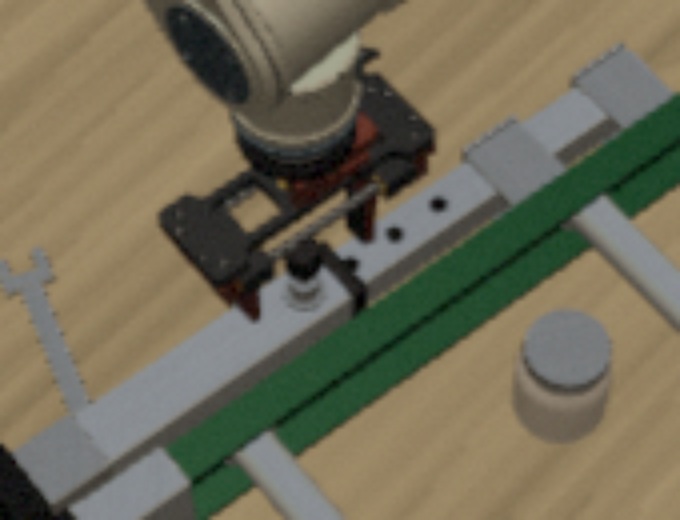

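>>> jog_arm --steps '[[[0,0,0,0,0,0,1],[0,0,0,0,0,0,1],[0,0,0,0,0,0,1],[0,0,0,0,0,0,1],[0,0,0,0,0,0,1],[0,0,0,0,0,0,1],[0,0,0,0,0,0,1],[0,0,0,0,0,0,1],[0,0,0,0,0,0,1],[0,0,0,0,0,0,1]]]'

```text
t: 5.73
ee_pos: [502.8, -0.5, 282.7]
orientation: [3.133, -0.232, -0.0]
ft_force: [0.7, -0.0, 0.4]
width: 24.9
```

```bash
python3 - <<'E'
from g import *
to([503.5,-1.2,283])
for n in ("wrist",):
    im=ctrl.get_image(n); cv2.imwrite(f"pics/{n}4.png",im[:,:,::-1])
E
```

```text
t 5.7333 pos [ 5.028e+02 -5.000e-01  2.827e+02] w 24.9 F [ 0.7 -0.   0.4]
axes x,y: [ 0.989 -0.147 -0.   ] [-0.147 -0.989  0.   ] [-0. -0. -1.] q [-0.02  0.43  1.98 -0.    0.73  1.69]
shift tool [ 0.8  0.6 -0.3]
```

View pics/wrist4.png

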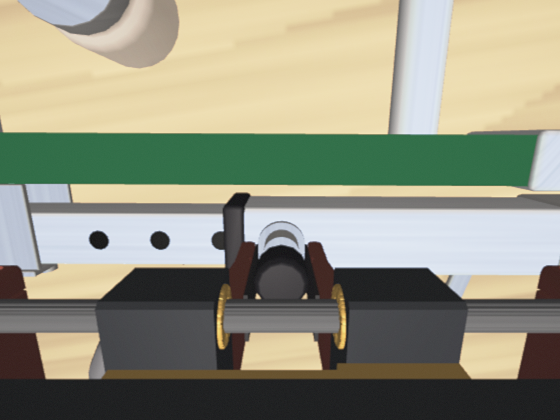

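The pads are on the knob at about (282,278), with an opening of 24.9 mm. Next I'll lift 13 mm.

>>> jog_arm --steps '[[[0,0,-0.004,0,0,0,1],[0,0,-0.004,0,0,0,1],[0,0,-0.004,0,0,0,1],[0,0,-0.001,0,0,0,1],[0,0,0,0,0,0,1],[0,0,0,0,0,0,1],[0,0,0,0,0,0,1]]]'

```text
t: 6.37
ee_pos: [502.7, -0.5, 295.5]
orientation: [3.133, -0.233, -0.0]
ft_force: [2.8, -0.3, -8.4]
width: 25.0
```

```bash
python3 - <<'E'
from g import *
to([503.5,-1.2,283])
for n in ("wrist",):
    im=ctrl.get_image(n); cv2.imwrite(f"pics/{n}5.png",im[:,:,::-1])
E
```

```text
t 6.3667 pos [ 5.027e+02 -5.000e-01  2.955e+02] w 25.0 F [ 2.8 -0.3 -8.4]
axes x,y: [ 0.989 -0.148 -0.   ] [-0.148 -0.989  0.   ] [-0. -0. -1.] q [-0.02  0.41  1.97 -0.    0.76  1.69]
shift tool [ 0.9  0.6 12.5]
```

View pics/wrist5.png

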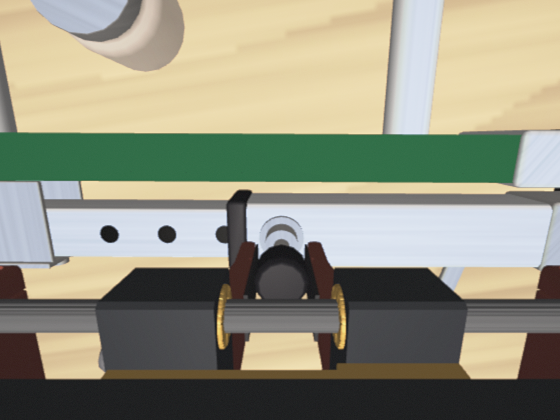

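The downward force of 8.4 N matches a pin lift of about 12.8 mm, and the knob hasn't slipped. Next I'll slide it out 40 mm.

>>> jog_arm --steps '[[[0,0.005,0,0,0,0,1],[0,0.005,0,0,0,0,1],[0,0.005,0,0,0,0,1],[0,0.005,0,0,0,0,1],[0,0.005,0,0,0,0,1],[0,0.005,0,0,0,0,1],[0,0.005,0,0,0,0,1],[0,0.005,0,0,0,0,1],[0,0,0,0,0,0,1],[0,0,0,0,0,0,1],[0,0,0,0,0,0,1],[0,0,0,0,0,0,1]]]'

```text
t: 7.42
ee_pos: [496.7, -40.3, 295.6]
orientation: [3.132, -0.232, -0.001]
ft_force: [0.1, -3.3, -8.9]
width: 25.6
```

```bash
python3 - <<'E'
from g import *
to([502.7,-0.5,295.5])
for n in ("wrist","top"):
    im=ctrl.get_image(n)
    if n=="top": im=cv2.resize(im[180:310,160:490],None,fx=2.4,fy=2.4,interpolation=cv2.INTER_CUBIC)
    cv2.imwrite(f"pics/{n}6.png",im[:,:,::-1])
E
```

```text
t 7.4167 pos [496.7 -40.3 295.6] w 25.6 F [ 0.1 -3.3 -8.9]
axes x,y: [ 0.989 -0.147 -0.001] [-0.147 -0.989  0.001] [-0.001 -0.001 -1.   ] q [-0.1   0.41  1.98 -0.    0.76  1.61]
shift tool [  0.  -40.3   0.1]
```

View pics/wrist6.png

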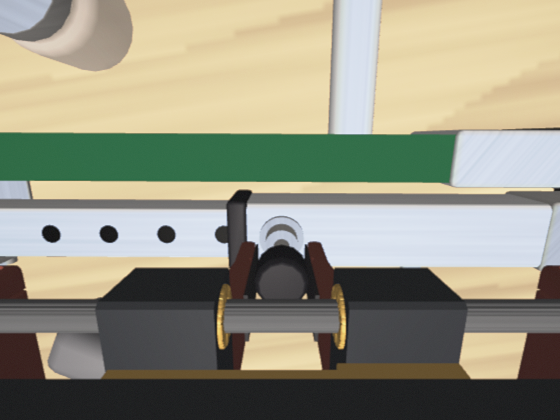

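View pics/top6.png

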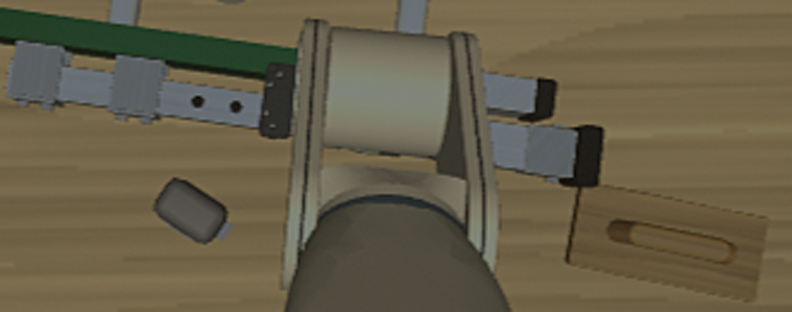

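The leg moved 40.3 mm. In the image, the hole that was at the collar is now one pitch away. The shoe nudged the push block by about 7 mm, which is under the 30 mm limit. Next I'll lower the pin.

>>> jog_arm --steps '[[[0,0,0.003,0,0,0,1],[0,0,0.003,0,0,0,1],[0,0,0.003,0,0,0,1],[0,0,0.002,0,0,0,1],[0,0,0.002,0,0,0,1],[0,0,0,0,0,0,1],[0,0,0,0,0,0,1],[0,0,0,0,0,0,1],[0,0,0,0,0,0,1]]]'

```text
t: 8.27
ee_pos: [496.8, -40.0, 282.7]
orientation: [-3.133, 0.232, 0.0]
ft_force: [-1.6, -2.3, -3.7]
width: 25.1
```

```bash
python3 - <<'E'
from g import *
to([502.8,-0.5,282.7])
im=ctrl.get_image("wrist"); cv2.imwrite("pics/wrist7.png",im[:,:,::-1])
E
```

```text
t 8.2667 pos [496.8 -40.  282.7] w 25.1 F [-1.6 -2.3 -3.7]
axes x,y: [ 0.989 -0.148 -0.   ] [-0.148 -0.989 -0.   ] [-0.  0. -1.] q [-0.1   0.43  1.99  0.    0.73  1.61]
shift tool [  0.1 -39.9   0. ]
```

View pics/wrist7.png

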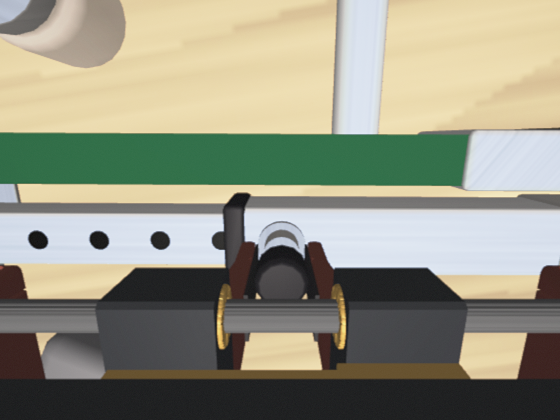

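>>> jog_arm --steps '[[[0,0,0.001,0,0,0,1],[0,0,0.0005,0,0,0,1],[0,0,0,0,0,0,1],[0,0,0,0,0,0,1],[0,0,0,0,0,0,1],[0,0,0,0,0,0,1],[0,0,0,0,0,0,1]]]'

```text
t: 8.9
ee_pos: [496.9, -40.0, 282.5]
orientation: [-3.133, 0.233, -0.001]
ft_force: [-8.3, -1.9, 13.9]
width: 24.9
```

```bash
python3 - <<'E'
from g import *
to([502.8,-0.5,282.7])
im=ctrl.get_image("wrist"); cv2.imwrite("pics/wrist8.png",im[:,:,::-1])
im=ctrl.get_image("top"); print(ctrl.trace("push_block","top")[0]["bbox"],[d["uv"] for d in ctrl.landmark_of("push_block","top")[:1]])
im=ctrl.get_image("scene"); cv2.imwrite("pics/scene8.png",cv2.resize(im[140:320,90:360],None,fx=2.8,fy=2.8)[:,:,::-1])
to([502.8,-0.5,282.7])
E
```

```text
t 8.9 pos [496.9 -40.  282.5] w 24.9 F [-8.3 -1.9 13.9]
axes x,y: [ 0.989 -0.148  0.   ] [-0.148 -0.989 -0.   ] [ 0.  0. -1.] q [-0.1   0.43  1.99  0.    0.73  1.61]
shift tool [ -0.  -39.9  -0.2]
[395.1, 254.9, 482.1, 306.7] [[436.4, 280.4]]
t 9.15 pos [496.9 -40.  282.5] w 25.0 F [-7.4 -1.3 13.9]
axes x,y: [ 0.989 -0.148  0.   ] [-0.148 -0.989 -0.   ] [ 0.  0. -1.] q [-0.1   0.43  1.99  0.    0.73  1.61]
shift tool [ -0.  -39.9  -0.2]
```

View pics/wrist8.png

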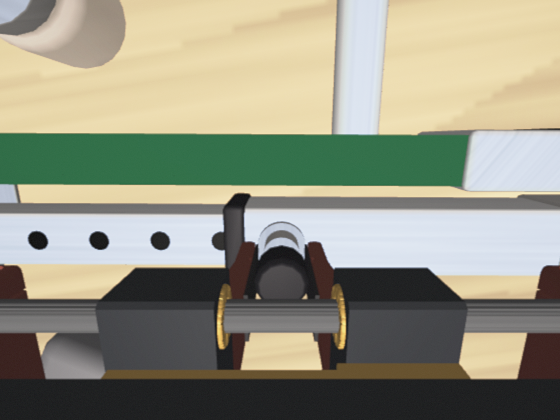

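View pics/scene8.png

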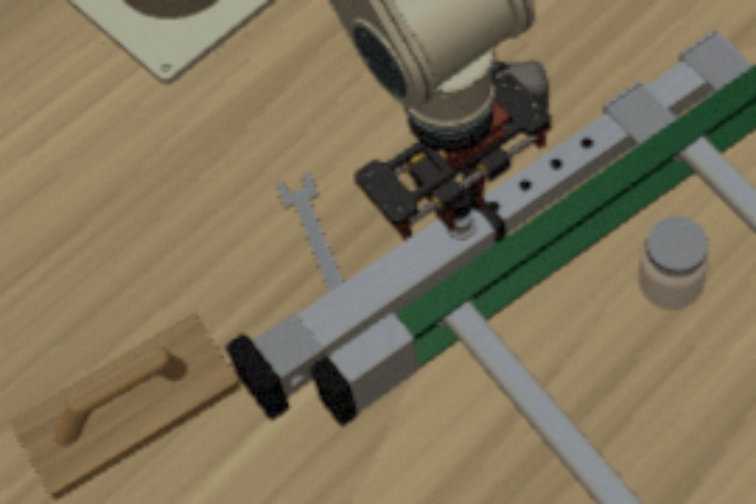

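```bash
python3 -c "
from workcell import ctrl
print(ctrl.close_job())"
```

```text
the job is handed in; nothing more can be done
None
```

The leg is one hole longer with the pin home, and the gripper is still holding the knob. I handed the job in at about 9.2 s, and the hand-in reported no verdict.

What I did: I gripped the knob with the jaws along the leg and lifted the plunger about 13 mm. I slid the leg out, lowered the pin, and left the gripper pressing the knob lightly down.

- **Lift:** the downward pull of 8.4 N matched the spring force at that lift, and the knob did not slip in the pads.
- **Slide:** the gripper travelled 40.3 mm, then settled at 39.9 mm once the pin was lowered. The tube holes in the wrist picture had moved on by one pitch.
- **Pin home:** the tool came back to its starting grip height (282.5 mm, against 282.7 mm at the start). A further 1.5 mm of commanded push moved it only 0.2 mm and raised the force to about 14 N, so the pin is on its stop. There is also about 7–8 N of sideways force on the tool.
- **Grip:** the pads were still on the knob, opening 25 mm.

**Push block moved:** the leg's shoe touched the push block and shifted it an estimated 7 mm, so it is not exactly where it lay. That is under the 30 mm limit. In the last picture, the jar and wrench look untouched. The tape measure, last seen clearly after the slide, also looked unmoved.

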